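Shingle the roof of an insect house

ROBOT

A 7-joint arm with a two-finger parallel gripper is mounted at the origin on the work surface. World frame = base frame: x ahead of the robot, y to its left, z up, the work surface at z = 0. Lengths are in m, angles in rad, forces in N, time in s.
With the tool pointing down it reaches from about 0.425 to 0.925 m from the base axis. Payload 6.8 kg.
Tool frame: the origin (TCP) lies on the front face of the gripper's body, between the roots of the fingers; the fingertips stand 73 mm ahead of it and the grasp point (between the pads) lies 54 mm ahead of it (env.nose_length is the distance from the TCP to the fingertips, in m); z points along the fingers, y is the direction in which the jaws open and shut (so a half turn about z gives the same grasp; the last joint's range is limited). The gripper opens to 85 mm and grips with 20 to 120 N. Pads are 22 mm wide; open, the fingers measure 114 mm over their backs; the gripper's body (76 mm by 85 mm) begins 54 mm behind the grasp point. The pads swing forward as they close: fully open they stand 13 mm farther back than shut.
Start: joints at [1.154, 0.477, 0.022, 1.555, -0.011, 1.109, -0.083], TCP at [0.205, -0.643, 0.304] pointing down, gripper open.
Joint ranges: [-2.96, 2.96], [-0.34, 2.1], [-1.41, 1.46], [0.24, 2.44], [-1.37, 4.51], [0.17, 1.92], [-2.96, 2.96]. Speed limits (rad/s): [2.39, 2.39, 3.14, 3.14, 3.14, 3.14, 3.14].

INTERFACE

Orientations are given as a unit quaternion [w, x, y, z].
In Python, from cell import env, kin, camera, calibration, job gives the robot as it stands. The module is installed in compiled form; this text tells all that it offers. Calls block until the motion is done:
- env.reach(position, orientation): joint-space move of the TCP to a pose.
- env.movel(position, velocity=0.15, rot=None, stop_force=None): straight line of the TCP; rot=None keeps the orientation; velocity is the mean speed in m/s. With stop_force (N) it stops when the force on the tool has changed by that much, and returns True; else False.
- env.goto_joints(angles): joint-space move.
- env.grip(opening, f_grip=None): finger opening in m; f_grip is the grip in N (None keeps the last); returns when the fingers have stopped.
- env.dwell(seconds).
- kin.inverse_kinematics(position, orientation): joint angles nearest the present ones, or None.
- env.get_state(): the state.
- camera(name): name is "side" or "top" or "wrist"; returns (picture, depth): 480x640x3 uint8, blue, green, red; 480x640 float32, m along the optical axis (not along the pixel's ray), 0 where there is no reading.
- calibration(name): a dict with "fx", "fy", "cx", "cy" (pixels), "k1" (the pictures are not rectified: a ray, as slopes to the right and down, at radius r is drawn at 1 + k1 r^2 times it, then the intrinsics apply), "rvec" (rotation vector, rad) and "tvec" (3), from world to camera coordinates, as OpenCV has them. Camera axes: x right, y down, z forward; pixel columns grow to the right and rows downward; lengths in m; the calibration is good to about 2 mm. A picture is of the moment at which its call begins: read the wrist's pose just before it. calibration takes no time and is no camera call; for the wrist camera it gives the pose at the moment of the call.
A pose or a line that the arm cannot do raises env.PlanningError and nothing moves.
- job.job_done(): hands the job in, once; it reports no verdict.
The state is a dict: "time": time; "qpos": joint angles; "joint_velocities": joint speeds; "joint_torque": joint torques, N m; "tcp_pos": TCP position; "orientation": TCP orientation; "force": force on the tool from outside, world axes, zero at the start; "torque": the same for the moment, N m; "opening": finger opening in m.
Only numpy, scipy, OpenCV 4.12 (cv2) and the standard library are available. Lean on these libraries where they do the work, as an engineer would, in place of code of your own. Each camera call takes 0.05 s, during which the arm holds its last target.

TASK

Finish the little sloping roof of the insect house: lay the long loose shingle over the fixed eaves shingle with its tail (the end with clipped corners, pointing down the slope) on the pencil line, then lay the short shingle over the long one the same way, its tail on the long one's pencil line. Each must lie flat on the one below, straight and in line with it. Lay them down rather than dropping them, and leave the bottle, the wood blank and the chisel box where they are.

Things in the scene. Friction and masses are not known exactly. Their poses are not given: they have to be found in the camera images.
- house: Fixed insect house: narrow pale-wood block with drilled sides on a 250 x 100 x 14 mm base board. Origin: centre of the base's underside; x points level, up-slope. Its plywood roof deck, 56 mm wide, rises at 34.3 degrees to 190 mm. A shingle laid with its tail on the line of the one below lies parallel to it, face to face; friction alone holds it (the rough-sawn faces grip well).
- starter: Eaves shingle fixed on the roof: rough-sawn plate 100 long x 62 wide x 10 mm thick, sloping at 24 degrees from level. Origin: middle of its tail edge, on its underside, 90 mm above the bench. x points up the slope along the plate, y across its width, z out of its upper face (at z = 10 mm). A dark pencil line crosses its upper face at x = 55 mm; its top end meets the deck.
- long_mid (a point): Centre (half-way up) of the long loose shingle: rough-sawn plate 100 x 62 x 10 mm, 45 g, flat on the bench, marked face up. x runs along its length from tail to top end, y across the width, z out of its upper face. The tail has both corners clipped (over the last 15 mm the width goes from 62 to 40 mm). A dark pencil line crosses the upper face 55 mm from the tail tip.
- long_tail (a point): Middle of the long shingle's tail edge, on its underside: 50 mm from its centre towards -x, 5 mm below it. Same axes.
- short_mid (a point): Centre (half-way up) of the short loose shingle: like the long one but 75 x 62 x 10 mm, about 34 g, and without a line. Same axes: x from the clipped tail to the top end. Laid in place, it rests on the top 45 mm of the long shingle, and its top end stands clear of the deck.
- short_tail (a point): Middle of the short shingle's tail edge, on its underside: 37.5 mm from its centre towards -x, 5 mm below it. Same axes.
- flask: Bystander: closed green bottle, 68 mm across, 200 mm tall. Origin: centre of its underside.
- blank: Bystander: wood carving blank 130 x 110 x 25 mm lying flat. Origin: centre of its underside.
- chisels: Bystander: open cardboard box of carving chisels, 120 x 200 x 26 mm. Origin: centre of its underside.
Not all that is in view belongs to the job. Leave any green or red look-alike of the part that bears short_mid alone.

How it is judged:
On the way, in this order (a step that is already met when the one before it is completed fails the run):
1. the long shingle lies on the eaves shingle, tail on its line, and is let go (x of long_tail in the frame of starter between 0.046 and 0.064 m and y of long_tail in the frame of starter between -0.009 and 0.009 m and z of long_tail in the frame of starter between 0.006 and 0.015 m and angle between the x axis of long_tail and the x axis of starter, either way round below 0.14 rad and angle between the z axis of long_tail and the z axis of starter, either way round below 0.1 rad and contact force between the fingers and long below 0.1 N and linear speed of long below 0.02 m/s), for 0.2 s.
2. the short shingle lies on the long one, tail on its line, and is let go (x of short_tail in the frame of long_tail between 0.046 and 0.064 m and y of short_tail in the frame of long_tail between -0.009 and 0.009 m and z of short_tail in the frame of long_tail between 0.006 and 0.015 m and angle between the x axis of short_tail and the x axis of long_tail, either way round below 0.14 rad and angle between the z axis of short_tail and the z axis of long_tail, either way round below 0.1 rad and contact force between the fingers and short below 0.1 N and linear speed of short below 0.02 m/s), for 0.2 s.
At the end, for the whole second after the job is handed in: Both shingles let go and at rest, tails down the slope: the long tail within 9 mm of the eaves line and 9 mm of the middle sideways, turned under 8 degrees, flat within 6 degrees, underside -4 to +5 mm off the face below; the short one likewise on the long one (all of step 1 and all of step 2); the robot touches nothing.
It fails at once if the long shingle is dropped or flung (faster than 0.36 m/s while not held) (linear speed of long above 0.36 m/s and contact force between the fingers and long below 0.1 N).
It fails at once if the short shingle is dropped or flung (faster than 0.36 m/s while not held) (linear speed of short above 0.36 m/s and contact force between the fingers and short below 0.1 N).
It fails at once if the bottle is moved more than 30 mm (distance of flask from where it was at the start of the episode above 0.03 m).
It fails at once if the wood blank is moved more than 30 mm (distance of blank from where it was at the start of the episode above 0.03 m).
It fails at once if the chisel box is moved more than 30 mm (distance of chisels from where it was at the start of the episode above 0.03 m).
It also fails if it takes over 72 s, if anything falls off the work surface, if the arm or the gripper's body presses on something with over 40 N, if the wrist force passes 120 N, or if a joint passes its speed limit or range.

## Working session

There is one attempt and no reset: what is moved stays moved. The work goes in short steps, each a Python script; the robot and the scene stay as the last script left them, time stands still between calls to the robot, and variables do not carry over. Pictures are saved under pics/ and viewed, and the job is handed in when it is done.

```bash
mkdir -p pics; ls; python3 - <<'E'
from cell import env, kin, camera, calibration, job
import cv2, numpy as np
for n in ("side","top","wrist"):
    im,d=camera(n); cv2.imwrite(f"pics/{n}0.png",im); np.save(f"pics/{n}0.npy",d)
    c=calibration(n); print(n,c)
print(env.get_state())
E
```

```text
pics
side {'fx': 608.8935600223649, 'fy': 608.8935600223649, 'cx': 325.2834243799392, 'cy': 243.29671849748073, 'k1': 0.017467412219650973, 'rvec': array([ 0.79488465, -2.32909792,  1.35783391]), 'tvec': array([0.4405825 , 0.25433543, 1.19116924])}
top {'fx': 455.51391756496866, 'fy': 455.51391756496866, 'cx': 315.70801829815247, 'cy': 240.16696040923338, 'k1': -0.1084238070215061, 'rvec': array([ 2.17089807, -2.10468852,  0.19544918]), 'tvec': array([-0.02205434,  0.57975813,  1.02935459])}
wrist {'fx': 416.3141782881913, 'fy': 416.3141782881913, 'cx': 315.2838412953353, 'cy': 238.60040260804163, 'k1': -0.03674650635690643, 'rvec': array([-2.31976619,  1.69478128,  0.27335629]), 'tvec': array([-0.67393565, -0.04040716,  0.38136102])}
{'time': 0.15, 'qpos': array([ 1.15387808,  0.47764315,  0.02232856,  1.55617862, -0.01149846,
        1.10929386, -0.08310354]), 'joint_velocities': array([-0.00018969, -0.00315925, -0.00075408, -0.00288777, -0.00168486,
        0.0009883 , -0.00071201]), 'joint_torque': array([ 3.07236303e-03, -5.96924615e+01,  1.61075804e+00, -2.81493115e+01,
        1.27636042e-02,  6.54448872e-03,  1.21210971e-05]), 'tcp_pos': array([ 0.20506561, -0.64274466,  0.30314586]), 'orientation': array([-6.80804394e-04,  9.88099916e-01,  1.53811798e-01, -1.52033895e-04]), 'force': array([-0.41259858, -0.24286925,  0.08622082]), 'torque': array([ 0.00664239, -0.02116212, -0.06716405]), 'opening': 0.08544615880761333}
```

View pics/side0.png

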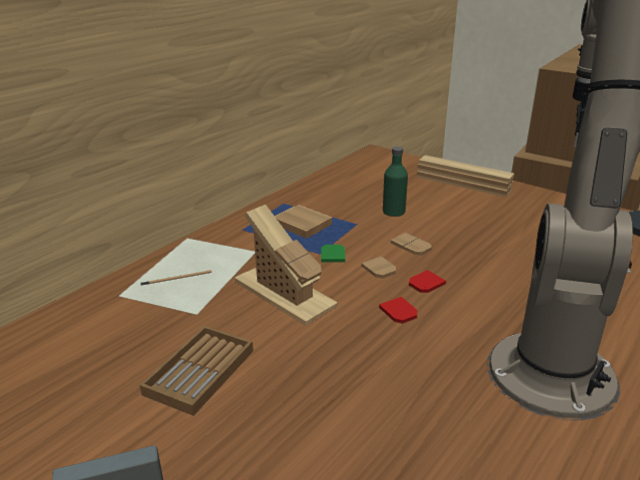

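View pics/top0.png

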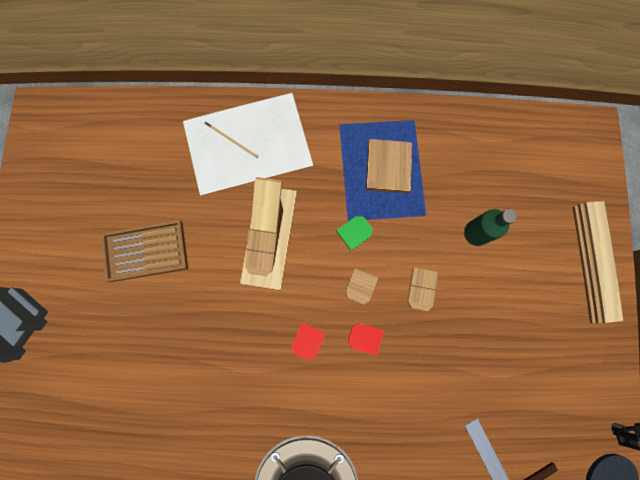

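View pics/wrist0.png

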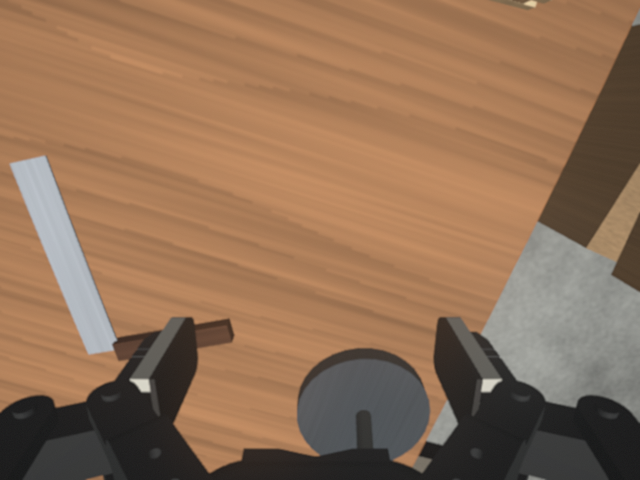

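```bash
cat > h.py <<'E'
import cv2, numpy as np
from scipy.spatial.transform import Rotation as R
def rays(c,uv):
    uv=np.atleast_2d(np.asarray(uv,float))
    d=np.stack([(uv[:,0]-c['cx'])/c['fx'],(uv[:,1]-c['cy'])/c['fy']],1)
    s=d.copy()
    for _ in range(20): s=d/(1+c['k1']*(s**2).sum(1,keepdims=True))
    Rm=R.from_rotvec(c['rvec']).as_matrix()
    o=-Rm.T@c['tvec']
    return o,np.c_[s,np.ones(len(s))]@Rm   # camera-z depth 1 per unit
def onplane(c,uv,z):
    o,d=rays(c,uv); t=(z-o[2])/d[:,2]; return o+t[:,None]*d
def proj(c,P):
    P=np.atleast_2d(P); Rm=R.from_rotvec(c['rvec']).as_matrix()
    q=P@Rm.T+c['tvec']; s=q[:,:2]/q[:,2:]; s=s*(1+c['k1']*(s**2).sum(1,keepdims=True))
    return s*[c['fx'],c['fy']]+[c['cx'],c['cy']]
E
python3 - <<'E'
from h import *
from cell import calibration
c=calibration('top')
for n,uv,z in [('short',(362,287),.01),('long',(423,289),.01),('tailroof',(260,272),.1),('base corners',(280,290),.014),('',(241,284),.014),('',(296,191),.014),('flask',(478,232),.0),('green',(355,232),.01)]:
    print(n,onplane(c,[uv],z)[0].round(3))
im=cv2.imread('pics/top0.png'); 
cv2.imwrite('pics/topz.png',cv2.resize(im[170:320,230:450],None,fx=3.6,fy=3.6,interpolation=cv2.INTER_CUBIC))
c=calibration('side'); im=cv2.imread('pics/side0.png')
cv2.imwrite('pics/sidez.png',cv2.resize(im[190:340,230:450],None,fx=3.6,fy=3.6,interpolation=cv2.INTER_CUBIC))
E
```

```text
short [ 0.475 -0.12   0.01 ]
long [ 0.475 -0.27   0.01 ]
tailroof [0.495 0.118 0.1  ]
base corners [0.462 0.078 0.014]
 [0.473 0.172 0.014]
 [0.709 0.048 0.014]
flask [ 0.623 -0.415  0.   ]
green [ 0.611 -0.101  0.01 ]
```

View pics/topz.png

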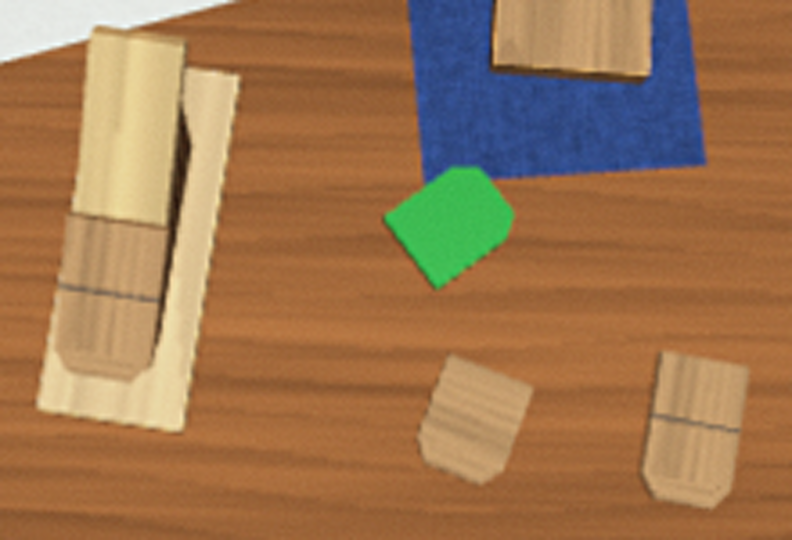

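View pics/sidez.png

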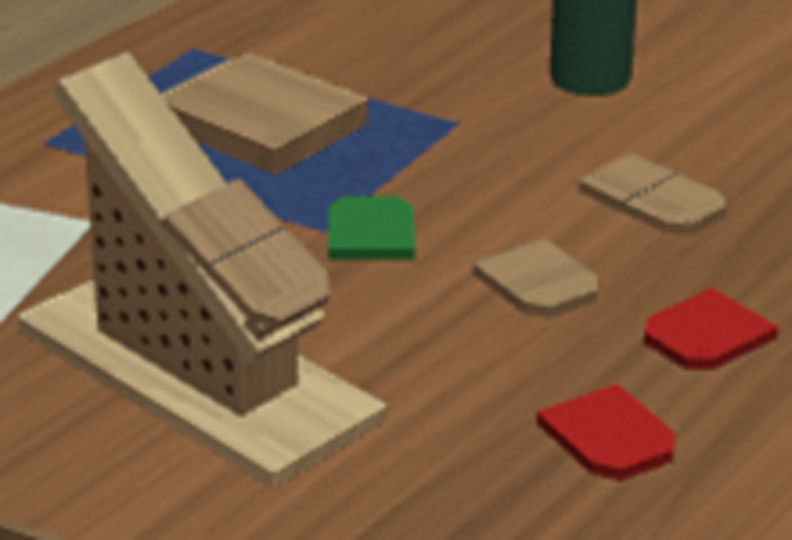

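```bash
cat >> h.py <<'E'
FL=np.diag([1.,-1,-1])
def quat(M):
    q=R.from_matrix(M).as_quat(); return q[[3,0,1,2]]
def toolrot(M): return quat(M@FL)   # tool for a plate with axes M
def flatM(yaw): return R.from_euler('z',yaw).as_matrix()
E
python3 - <<'E'
from h import *
from cell import calibration,env,kin
s=env.get_state(); T=R.from_quat(s['orientation'][[1,2,3,0]]).as_matrix()
c=calibration('wrist'); Rm=R.from_rotvec(c['rvec']).as_matrix(); o=-Rm.T@c['tvec']
print('cam in tool',T.T@(o-s['tcp_pos']),'axes',(T.T@Rm.T).round(3))
c=calibration('top')
f=lambda p:onplane(c,[[p[0]/3.6+230-.35,p[1]/3.6+170-.35]],p[2])[0]
for n,P in dict(long=[(660,352),(748,367),(640,472),(735,487),(655,495),(715,507)],short=[(450,355),(532,387),(420,435),(502,468)]).items():
    Q=np.array([f((*p,.01)) for p in P]); print(n,Q.round(4).tolist()); 
Q=np.array([f((57,288,.122)),f((159,301,.122)),f((72,352,.1)),f((135,380,.1))]);print(Q.round(4))
B=np.array([f((*p,.014)) for p in [(37,409),(184,431),(238,75)]]);print(B.round(4), (B[0]+B[2])/2, np.arctan2(*(B[2]-B[1])[[1,0]]))
E
```

```text
cam in tool [ 0.08077972 -0.00033948 -0.07087362] axes [[-0.    -0.95  -0.313]
 [ 1.    -0.     0.   ]
 [-0.    -0.313  0.95 ]]
long [[0.5269, -0.245, 0.01], [0.5183, -0.3059, 0.01], [0.4452, -0.2312, 0.01], [0.4366, -0.2961, 0.01], [0.43, -0.2414, 0.01], [0.4229, -0.2823, 0.01]]
short [[0.5206, -0.1014, 0.01], [0.5005, -0.1574, 0.01], [0.466, -0.0821, 0.01], [0.4454, -0.1377, 0.01]]
[[0.5416 0.1504 0.122 ]
 [0.5356 0.0877 0.122 ]
 [0.505  0.1421 0.1   ]
 [0.4888 0.1022 0.1   ]]
[[0.475  0.1752 0.014 ]
 [0.4636 0.076  0.014 ]
 [0.7105 0.0491 0.014 ]] [0.59271524 0.11211866 0.014     ] -0.10862802995002421
```

```bash
python3 - <<'E'
from h import *
from cell import calibration,env,kin,camera
env.reach([.50,-.10,.36],toolrot(flatM(-.12)))
c=calibration('wrist'); im,d=camera('wrist'); cv2.imwrite('pics/w1.png',im); np.save('pics/w1.npy',d); np.savez('pics/w1c.npz',**c)
s=env.get_state(); print(s['time'],s['tcp_pos'],s['qpos'].round(3))
E
```

```text
2.4167 [ 0.49993646 -0.10097238  0.35986168] [ 0.378  0.173 -0.34   1.856  0.064  1.123 -1.677]
```

View pics/w1.png

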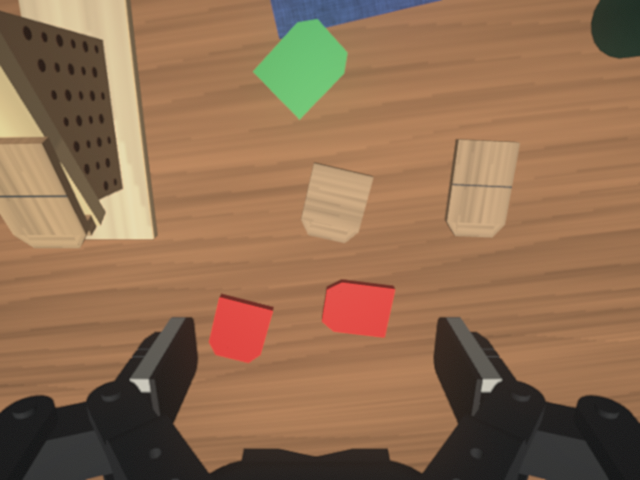

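```bash
python3 - <<'E'
from h import *
c=dict(np.load('pics/w1c.npz')); im=cv2.imread('pics/w1.png'); d=np.load('pics/w1.npy')
v,u=np.mgrid[0:480,0:640]; o,r=rays(c,np.c_[u.ravel(),v.ravel()]); P=(o+r*d.ravel()[:,None]).reshape(480,640,3)
print('table z',np.median(P[255:270,380:600,2]), P[255:270,380:600,2].std(), 'short',np.median(P[185:220,320:355,2]),'long',np.median(P[195:220,465:495,2]))
for n,(a,b,e,f) in dict(short=(150,250,290,385),long=(130,245,435,530)).items():
    z=P[a:b,e:f,2]; m=((z>.005)&(d[a:b,e:f]>0)).astype('uint8')
    m=cv2.morphologyEx(m,cv2.MORPH_OPEN,np.ones((3,3)))
    cs,_=cv2.findContours(m,cv2.RETR_EXTERNAL,cv2.CHAIN_APPROX_NONE); k=max(cs,key=cv2.contourArea)[:,0]+[e,a]
    for zz in (.01,):
        w=onplane(c,k,zz)[:,:2].astype('f4'); print(n,len(k),cv2.minAreaRect(w*1000), cv2.minAreaRect(k.astype('f4')))
    hsv=cv2.cvtColor(im[a:b,e:f],cv2.COLOR_BGR2HSV)
    print(hsv[m>0].mean(0),hsv[m==0].mean(0))
    cv2.polylines(im,[k.astype(int)],True,(255,0,0))
cv2.imwrite('pics/w1z.png',cv2.resize(im[100:280,280:540],None,fx=3,fy=3))
cv2.imwrite('pics/w1h.png',cv2.resize(im[100:280,0:180],None,fx=3,fy=3))
E
```

```text
table z 0.0008037327867831956 0.022436840480670576 short 0.010785336990778605 long 0.010694205945271346
short 235 ((476.916015625, -118.07373809814453), (62.26380157470703, 76.0957260131836), 70.09107208251953) ((335.39605712890625, 203.78370666503906), (61.08683776855469, 71.95504760742188), 12.994616508483887)
[ 15.87173282  92.30929332 195.47531462] [ 13.12257824 121.98845007 171.60115499]
long 291 ((474.4682922363281, -268.480712890625), (64.49044036865234, 100.62010955810547), 80.07054901123047) ((481.0606384277344, 187.60009765625), (62.85832977294922, 101.53807830810547), 8.61564826965332)
[ 15.87320992  91.49685644 190.65892421] [ 13.12560108 121.64800923 167.57703405]
```

View pics/w1z.png

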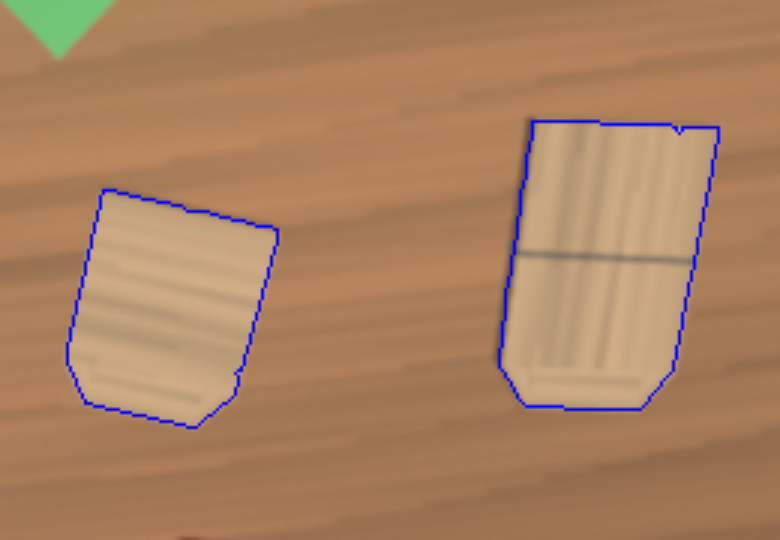

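View pics/w1h.png

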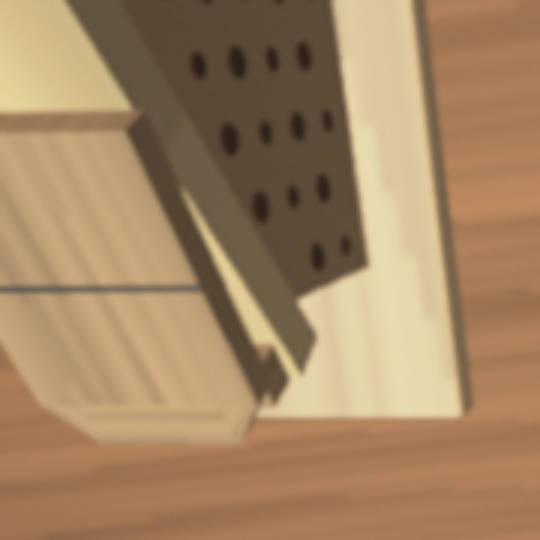

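```bash
python3 - <<'E'
from h import *
from cell import calibration,env,kin,camera
env.reach([.46,.11,.40],toolrot(flatM(-.10)))
c=calibration('wrist'); im,d=camera('wrist'); cv2.imwrite('pics/w2.png',im); np.save('pics/w2.npy',d); np.savez('pics/w2c.npz',**c)
s=env.get_state(); print(s['time'],s['tcp_pos'],s['qpos'].round(3))
E
```

```text
3.3417 [0.46059782 0.10774681 0.39944927] [ 0.121  0.089 -0.511  1.865  0.047  1.2   -2.079]
```

View pics/w2.png

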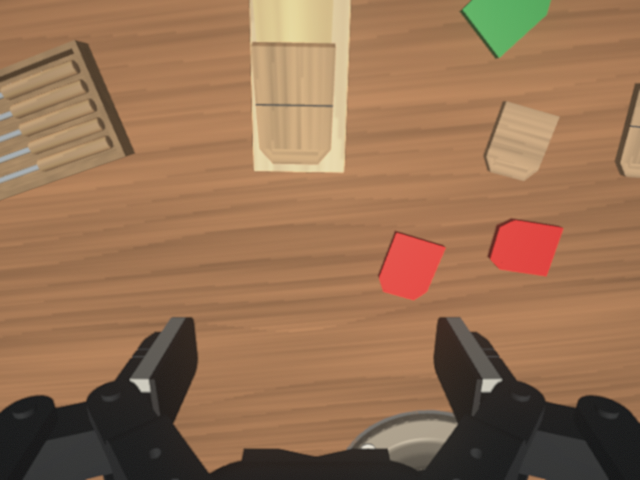

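```bash
python3 - <<'E'
from h import *
c=dict(np.load('pics/w2c.npz')); im=cv2.imread('pics/w2.png'); d=np.load('pics/w2.npy')
v,u=np.mgrid[0:480,0:640]; o,r=rays(c,np.c_[u.ravel(),v.ravel()]); P=(o+r*d.ravel()[:,None]).reshape(480,640,3)
def fit(p):
    m=p.mean(0); return m,np.linalg.svd(p-m,full_matrices=False)[2][2]
m,n=fit(P[55:95,265:325].reshape(-1,3)); 
if n[2]<0:n=-n
print('normal',n,'slope',np.degrees(np.arccos(n[2])),'yaw',np.degrees(np.arctan2(-n[1],-n[0])))
roi=np.zeros((480,640),bool); roi[36:175,240:350]=1
dist=np.abs((P-m)@n); mk=(roi&(dist<.004)).astype('uint8'); mk=cv2.morphologyEx(mk,cv2.MORPH_OPEN,np.ones((3,3)))
cs,_=cv2.findContours(mk,cv2.RETR_EXTERNAL,cv2.CHAIN_APPROX_NONE);k=max(cs,key=cv2.contourArea)[:,0]
def onpl(uv):
    o,r=rays(c,uv); return o+r*(((m-o)@n)/(r@n))[:,None]
W=onpl(k); ey=np.cross(n,[1,0,0]); ey/=np.linalg.norm(ey); ex=np.cross(ey,n)
ab=((W-m)@np.c_[ex,ey]*1000).astype('f4'); rc=cv2.minAreaRect(ab); print(rc)
# line: darkest row per column
cols=np.arange(262,328); g=cv2.cvtColor(im,cv2.COLOR_BGR2GRAY).astype(float)
seg=g[96:113][:,cols]; wgt=np.clip(np.median(seg,0)-15-seg,0,None); rows=(wgt*np.arange(96,113)[:,None]).sum(0)/wgt.sum(0)
L=onpl(np.c_[cols,rows]); lab=(L-m)@np.c_[ex,ey]*1000
A=np.polyfit(lab[:,1],lab[:,0],1); print('line slope deg',np.degrees(np.arctan(A[0])),A)
print('line mid',L.mean(0),'m',m)
print('edge points along', ab.min(0),ab.max(0),'ex',ex,'ey',ey)
# straight side edges, mid part
for lo,hi in ((-100,0),(0,100)):
    s=ab[(ab[:,1]>lo)&(ab[:,1]<hi)&(ab[:,0]>ab[:,0].min()+25)&(ab[:,0]<ab[:,0].max()-6)]
    q=np.polyfit(s[:,0],s[:,1],1); print('side',np.degrees(np.arctan(q[0])),q)
t=onpl(k)[:,2]; print('z tail',t.min(),'z top',t.max())
cv2.polylines(im,[k.astype(int)],True,(255,0,0)); cv2.imwrite('pics/w2z.png',cv2.resize(im[20:190,220:370],None,fx=3.5,fy=3.5))
E
```

```text
normal [ 0.99523595 -0.09579181  0.01814776] slope 88.9601525917441 yaw 174.50219681323202
((46.00126266479492, -100.23245239257812), (151.9828643798828, 357.88543701171875), 6.232818603515625)
line slope deg -56.671611017101014 [  -1.52071196 1134.61811585]
line mid [0.54151136 0.07236182 1.04249259] m [0.56207011 0.11386672 0.13411763]
edge points along [ -39.287594 -281.54782 ] [139.8647   72.79404] ex [ 0.0974957   0.9778426  -0.18525235] ey [-0.          0.18613912  0.9825234 ]
side -6.767007675978507 [ -0.11865881 -36.01251317]
side -36.4817004261545 [-0.73946693 64.5727567 ]
z tail -0.15589095941209397 z top 0.2094342595680403
```

View pics/w2z.png

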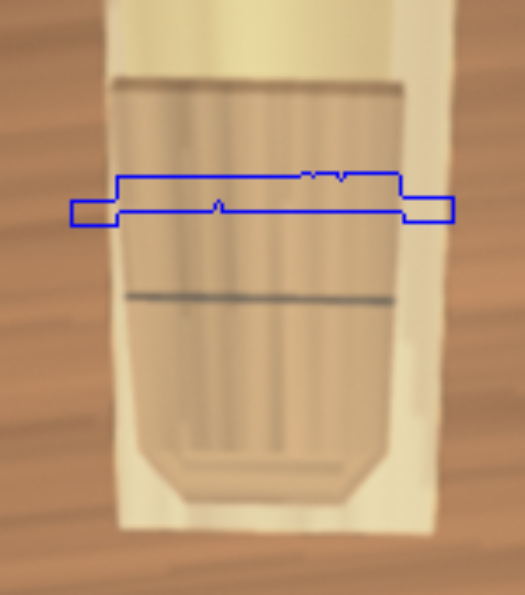

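```bash
cat > fitp.py <<'E'
from h import *
def fit_face(im,d,c,box,roi,line_box):
    """box: face interior for the plane, roi: search for outline (u0,v0,u1,v1)"""
    v,u=np.mgrid[0:480,0:640]; o,r=rays(c,np.c_[u.ravel(),v.ravel()]); P=(o+r*d.ravel()[:,None]).reshape(480,640,3)
    u0,v0,u1,v1=box; p=P[v0:v1,u0:u1].reshape(-1,3); p=p[d[v0:v1,u0:u1].ravel()>.05]
    k=np.abs(p[:,2]-np.median(p[:,2]))<.05
    for _ in range(6):
        A=np.c_[p[:,:2],np.ones(len(p))]; q=np.linalg.lstsq(A[k],p[k,2],rcond=None)[0]; res=p[:,2]-A@q; k=np.abs(res)<.003
    n=np.array([-q[0],-q[1],1]); n/=np.linalg.norm(n); m=p[k].mean(0)
    print('n',n.round(4),'slope',np.degrees(np.arccos(n[2])).round(2),'yaw of normal',np.degrees(np.arctan2(-n[1],-n[0])).round(2),'inl',k.mean(), 'std',res[k].std())
    ex=np.array([-n[0],-n[1],0]); ex/=np.linalg.norm(ex); ex=ex*n[2]+np.array([0,0,np.hypot(n[0],n[1])]); ey=np.cross(n,ex)
    def onpl(uv):
        o,r=rays(c,uv); return o+r*(((m-o)@n)/(r@n))[:,None]
    u0,v0,u1,v1=roi; mk=np.zeros((480,640),'uint8'); mk[v0:v1,u0:u1]=(np.abs((P-m)@n)<.004)[v0:v1,u0:u1]
    mk=cv2.morphologyEx(cv2.morphologyEx(mk,cv2.MORPH_CLOSE,np.ones((5,5))),cv2.MORPH_OPEN,np.ones((7,7)))
    cs,_=cv2.findContours(mk,cv2.RETR_EXTERNAL,cv2.CHAIN_APPROX_NONE);kk=max(cs,key=cv2.contourArea)[:,0]
    E=np.c_[ex,ey]; ab=((onpl(kk)-m)@E*1000).astype('f4'); rc=cv2.minAreaRect(ab); print('rect mm',rc,'at',m+E@(np.array(rc[0])/1000))
    print('tail/top/side extents',ab.min(0),ab.max(0))
    if line_box:
        u0,v0,u1,v1=line_box; g=cv2.cvtColor(im,cv2.COLOR_BGR2GRAY).astype(float)[v0:v1,u0:u1]
        w=np.clip(np.median(g,0)-15-g,0,None); ok=w.sum(0)>5
        rows=(w*np.arange(v0,v1)[:,None]).sum(0)[ok]/w.sum(0)[ok]; L=onpl(np.c_[np.arange(u0,u1)[ok],rows]); l=(L-m)@E*1000
        a=np.polyfit(l[:,1],l[:,0],1); print('line: ab mean',l.mean(0),'turn deg',-np.degrees(np.arctan(a[0])),'world mid',L.mean(0),'y range',l[:,1].min(),l[:,1].max())
    o2=im.copy(); cv2.polylines(o2,[kk.astype(int)],True,(255,0,0)); return o2,m,n,ex,ey,ab
E
python3 - <<'E'
from fitp import *
c=dict(np.load('pics/w2c.npz')); im=cv2.imread('pics/w2.png'); d=np.load('pics/w2.npy')
o,m,n,ex,ey,ab=fit_face(im,d,c,(265,55,325,145),(240,36,350,175),(262,96,328,113))
print(m,ex,ey)
cv2.imwrite('pics/w2y.png',cv2.resize(o[20:190,220:370],None,fx=3.5,fy=3.5))
E
```

```text
n [-0.405   0.0485  0.913 ] slope 24.07 yaw of normal -6.83 inl 1.0 std 0.0007941054122887034
rect mm ((-7.667125701904297, 0.5408859252929688), (62.434776306152344, 100.76207733154297), 89.91744995117188) at [0.53662012 0.11789501 0.12064499]
tail/top/side extents [-58.020157 -30.731853] [42.748287 31.699171]
line: ab mean [-3.57812342  0.04593356] turn deg -0.04579183463618591 world mid [0.54026806 0.11695935 0.12231292] y range -25.930823620537545 26.01876212315453
[0.54350629 0.11652502 0.12377246] [ 0.90653745 -0.1086382   0.40790635] [ 1.18987265e-01  9.92895780e-01 -6.93889390e-18]
```

View pics/w2y.png

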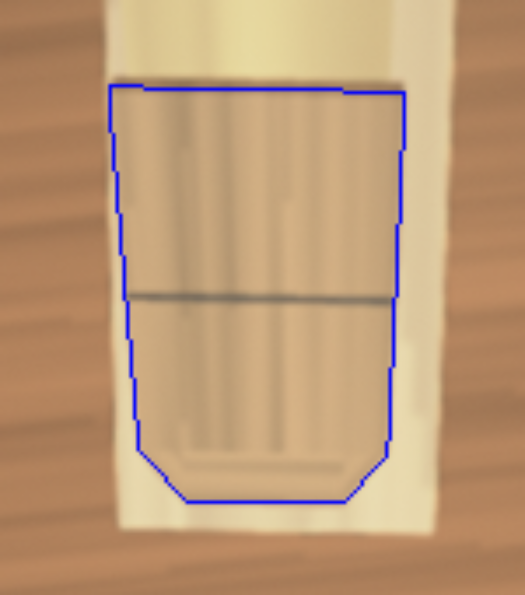

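```bash
python3 - <<'E'
from h import *
from cell import calibration,env,kin,camera
p=np.array([.4745,-.2692]); q=toolrot(flatM(np.radians(-9.9)))
env.reach([*p,.16],q)
env.movel([*p,.085],velocity=.12)
hit=env.movel([*p,.052],velocity=.03,stop_force=4)
s=env.get_state(); z=s['tcp_pos'][2]; print(hit,s['time'],s['tcp_pos'],s['force'],s['qpos'].round(2))
env.movel([*p,z+.007],velocity=.05)
s=env.get_state(); print(s['tcp_pos'])
im,d=camera('wrist'); cv2.imwrite('pics/g1.png',im)
E
```

```text
True 6.575 [ 0.47432351 -0.26910147  0.05952611] [-0.78745553  0.47108678  7.37153852] [ 0.52  0.62 -0.15  2.01  0.18  0.52 -1.5 ]
[ 0.47467984 -0.26929404  0.06669804]
```

View pics/g1.png

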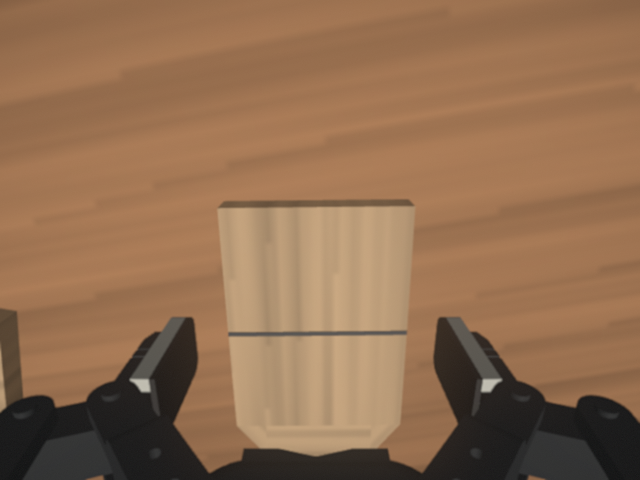

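```bash
python3 - <<'E'
from h import *
from cell import calibration,env,kin,camera
p=np.array([.4745,-.2692])
env.movel([*p,.0678],velocity=.05)
f0=env.get_state()['force']
env.grip(.05,35)
s=env.get_state(); print(s['time'],s['opening'],s['tcp_pos'],s['force']-f0)
env.movel([*p,.16],velocity=.1)
c=calibration('wrist');im,d=camera('wrist'); cv2.imwrite('pics/g2.png',im);np.save('pics/g2.npy',d); np.savez('pics/g2c.npz',**c)
s=env.get_state(); print(s['time'],s['opening'],s['tcp_pos'],s['force']-f0)
E
```

```text
7.525 0.061163946011381566 [ 0.47448157 -0.26919109  0.06801381] [-1.86322211 -0.27302332  4.30545211]
8.65 0.06114590480605859 [ 0.47403072 -0.26899149  0.15924721] [-0.37223592 -0.53882863 -1.18927442]
```

View pics/g2.png

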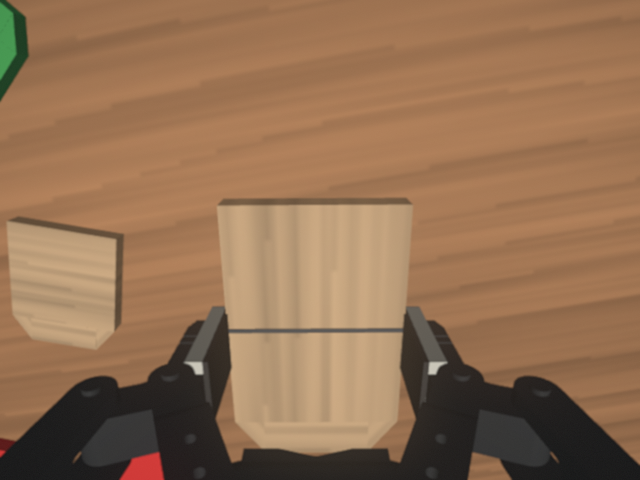

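```bash
cat > held.py <<'E'
from fitp import *
def held(im,d,c,box,line):
    """held plate's upper face in tool axes"""
    v,u=np.mgrid[0:480,0:640]; o,r=rays(c,np.c_[u.ravel(),v.ravel()]); P=(o+r*d.ravel()[:,None]).reshape(480,640,3)
E
python3 - <<'E'
from fitp import *
from cell import env
c=dict(np.load('pics/g2c.npz')); im=cv2.imread('pics/g2.png'); d=np.load('pics/g2.npy')
print('valid',(d[210:410,235:400]>.05).mean())
o,m,n,ex,ey,ab=fit_face(im,d,c,(245,215,390,410),(210,190,420,446),(240,322,392,338))
s=env.get_state(); T=R.from_quat(s['orientation'][[1,2,3,0]]).as_matrix()
print('n in tool',T.T@n, 'm in tool',T.T@(m-s['tcp_pos']))
# line and top edge in tool frame on fitted plane
def tool(uv):
    oo,r=rays(c,uv); return (oo+r*(((m-oo)@n)/(r@n))[:,None]-s['tcp_pos'])@T
print('line, topL, topR',tool([[230,330.5],[402,330],[220,205],[411,206]]).round(4))
cv2.imwrite('pics/g2o.png',o)
E
```

```text
valid 0.9953333333333333
n [ 5.e-04 -6.e-04  1.e+00] slope 0.04 yaw of normal 129.35 inl 1.0 std 0.0005612469494541739
rect mm ((7.113842010498047, 5.014537811279297), (97.70278930664062, 72.53909301757812), 40.79862594604492) at [ 0.47611726 -0.26856543  0.10216034]
tail/top/side extents [-49.557953 -49.38263 ] [58.35514  53.918114]
line: ab mean [4.90248634 3.53940908] turn deg 41.06231656456239 world mid [ 0.47866014 -0.26933993  0.10215862] y range -16.36940305495567 23.49843340559565
n in tool [-2.29242401e-03 -2.81528358e-04 -9.99997333e-01] m in tool [0.0108091  0.00011084 0.05706143]
line, topL, topR [[ 0.0046 -0.0304  0.0571]
 [ 0.0048  0.0299  0.0571]
 [ 0.0497 -0.0306  0.057 ]
 [ 0.0494  0.0298  0.057 ]]
```

```bash
cat > place.py <<'E'
from h import *
PSI,SL=np.radians(-6.83),np.radians(24)
M=R.from_euler('ZY',[PSI,-SL]).as_matrix()   # plate axes on roof
L1=np.array([.5403,.1174,.1216])             # starter line, on its upper face
def tcp_for(tail, xm, zu, half):             # tail underside world -> tcp ; plate mid at tool x=xm, underside tool z=zu
    t=np.array([xm-half,0,zu]); return tail-(M@FL)@t
E
python3 - <<'E'
from place import *
from cell import calibration,env,kin,camera
print(M.round(3))
q=toolrot(M); t=tcp_for(L1,-.0004,.068,.05); n=M[:,2]; print(t)
env.movel([.474,-.269,.27],velocity=.2)
env.reach(t+.09*n+[0,0,.03],q)
s=env.get_state(); print(s['time'],s['qpos'].round(2),s['opening'])
env.movel(t+.02*n,velocity=.12)
c=calibration('wrist');im,d=camera('wrist'); cv2.imwrite('pics/p1.png',im);np.save('pics/p1.npy',d); np.savez('pics/p1c.npz',**c)
im,d=camera('side'); cv2.imwrite('pics/p1s.png',cv2.resize(im[160:340,200:440],None,fx=3,fy=3))
s=env.get_state(); print(s['time'],s['tcp_pos']-t-.02*n,s['force'])
E
```

```text
[[ 0.907  0.119 -0.404]
 [-0.109  0.993  0.048]
 [ 0.407  0.     0.914]]
[0.55855413 0.11521363 0.20422062]
10.8167 [ 0.29  0.17 -0.8   2.06  0.58  0.69 -2.57] 0.06089328745557085
11.8833 [0.00026417 0.00010146 0.0008474 ] [ 0.04855377  0.23305623 -0.67619808]
```

View pics/p1.png

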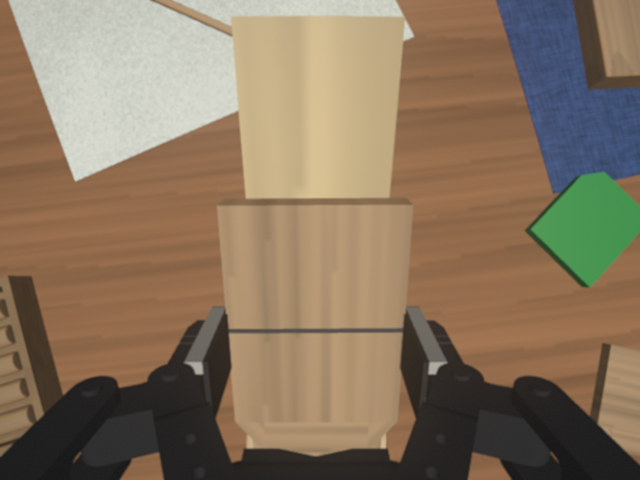

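View pics/p1s.png

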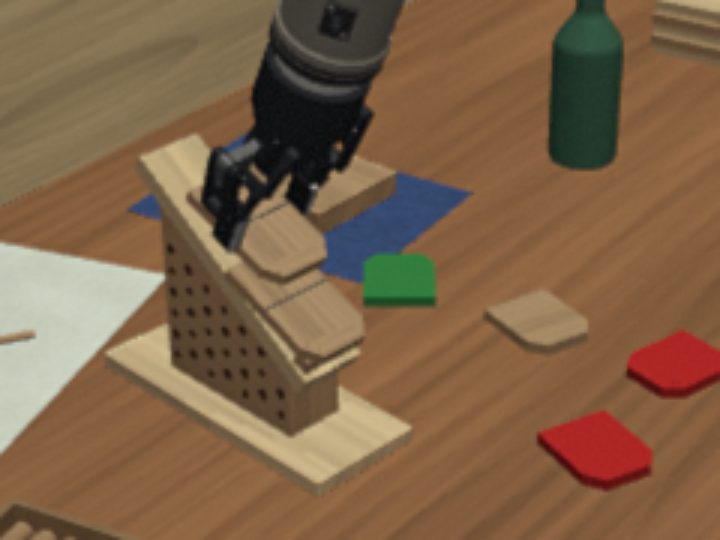

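```bash
python3 - <<'E'
from place import *
from cell import calibration,env,kin,camera
t=tcp_for(L1,-.0004,.068,.05); n=M[:,2]
env.movel(t+.006*n,velocity=.06)
hit=env.movel(t-.006*n,velocity=.02,stop_force=3)
s=env.get_state(); print(hit,s['time'],(s['tcp_pos']-t)@M,s['force'])
im,d=camera('side'); cv2.imwrite('pics/p2s.png',cv2.resize(im[160:340,200:440],None,fx=3,fy=3))
E
```

```text
True 12.675 [2.40187687e-04 1.13632752e-04 2.52376763e-05] [-3.03329281 -1.06258625  5.9800416 ]
```

View pics/p2s.png

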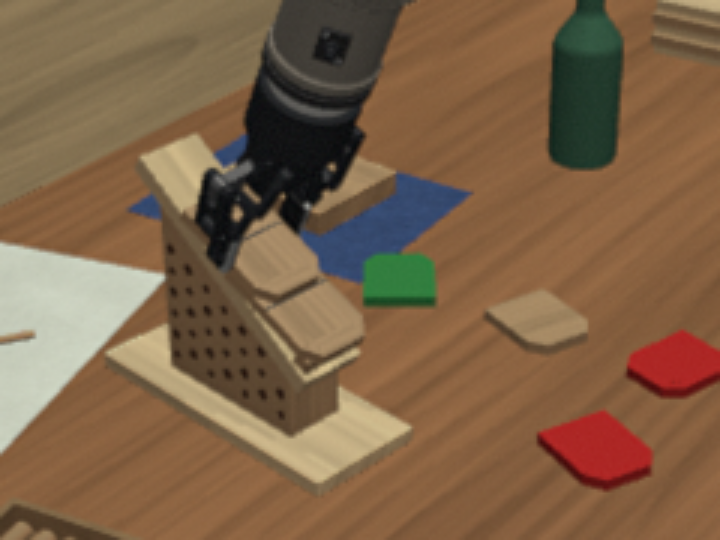

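Contact came right at the predicted height. Release and back off, then look.

```bash
python3 - <<'E'
from place import *
from cell import calibration,env,kin,camera
t=tcp_for(L1,-.0004,.068,.05); n=M[:,2]
env.grip(.085)
env.dwell(.1)
print(env.get_state()['opening'],env.get_state()['force'])
env.movel(t+.10*n,velocity=.15)
env.reach([.46,.11,.40],toolrot(flatM(-.12)))
env.dwell(.2)
c=calibration('wrist'); im,d=camera('wrist'); cv2.imwrite('pics/w3.png',im); np.save('pics/w3.npy',d); np.savez('pics/w3c.npz',**c)
im2,_=camera('side'); cv2.imwrite('pics/p3s.png',cv2.resize(im2[160:340,200:440],None,fx=3,fy=3))
print(env.get_state()['time'])
E
```

```text
0.08520830191643085 [-0.90029053  0.3045634  -0.76232792]
14.9083
```

View pics/w3.png

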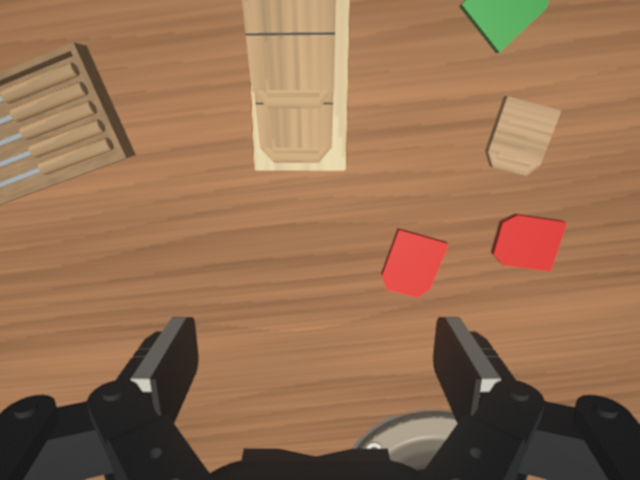

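View pics/p3s.png

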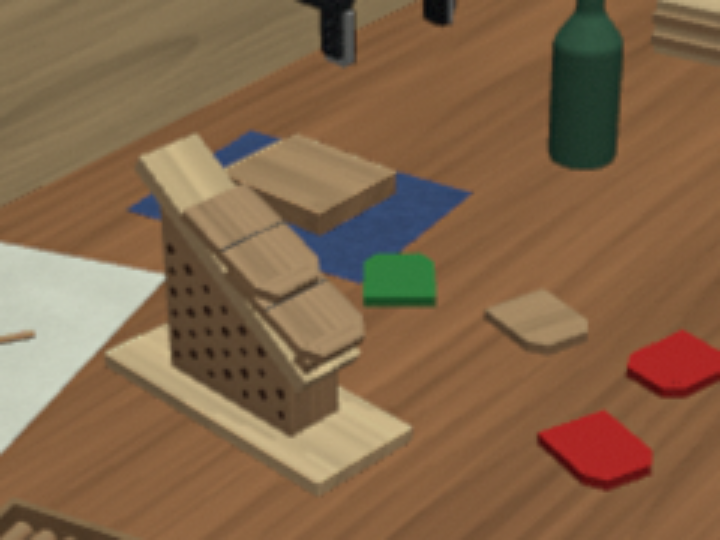

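```bash
python3 - <<'E'
from fitp import *
from place import M,L1
c=dict(np.load('pics/w3c.npz')); im=cv2.imread('pics/w3.png'); d=np.load('pics/w3.npy')
o,m,n,ex,ey,ab=fit_face(im,d,c,(262,5,322,85),(240,1,350,113),(258,26,330,42))
def onpl(uv):
    oo,r=rays(c,np.array(uv,float)); return oo+r*(((m-oo)@n)/(r@n))[:,None]
# tail edge (contour extreme)
t=m+ex*ab[:,0].min()/1000+ey*.001*(ab[:,1].min()+ab[:,1].max())/2
print('tail upper in starter-line frame (want 0,0,10mm):',((t-L1)@M*1000).round(1),'z axis dot',np.degrees(np.arccos(n@M[:,2])))
cv2.imwrite('pics/w3y.png',cv2.resize(o[0:180,220:370],None,fx=3.5,fy=3.5))
E
```

```text
n [-0.4046  0.0498  0.9132] slope 24.05 yaw of normal -7.02 inl 0.9997908824759515 std 0.0008155205338251984
rect mm ((-8.939422607421875, 0.6375217437744141), (75.78533935546875, 62.71208953857422), 0.10723044723272324) at [0.57110802 0.11418236 0.14707309]
tail/top/side extents [-46.852154 -30.750921] [28.927973 32.01075 ]
line: ab mean [ 7.93182956 -1.65288878] turn deg 0.6659935197887816 world mid [0.58611898 0.11002709 0.15394987] y range -26.194312280741975 22.922981446641604
tail upper in starter-line frame (want 0,0,10mm): [ 0.7  0.6 10.6] z axis dot 0.09347359822684992
```

View pics/w3y.png

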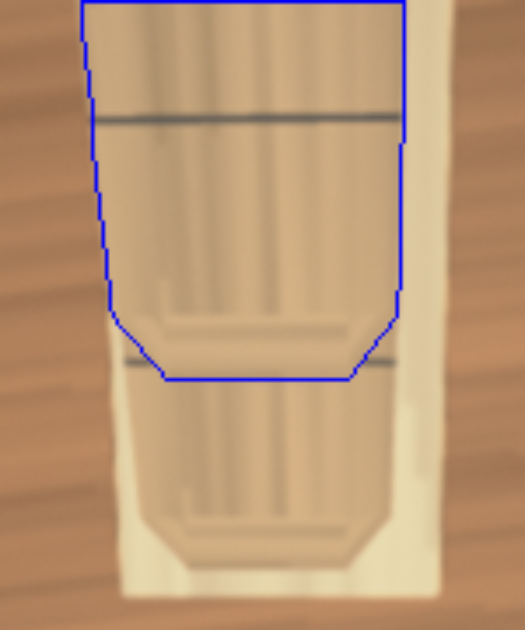

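```bash
python3 - <<'E'
from h import *
from cell import calibration,env,kin,camera
p=np.array([.4769,-.1183]); q=toolrot(flatM(np.radians(-19.9)))
env.reach([*p,.17],q)
env.movel([*p,.09],velocity=.12)
c=calibration('wrist');im,d=camera('wrist'); cv2.imwrite('pics/s1.png',im)
print(env.get_state()['time'],env.get_state()['qpos'].round(2))
E
```

```text
17.0083 [ 0.56  0.57 -0.55  2.11  0.52  0.6  -2.27]
```

View pics/s1.png

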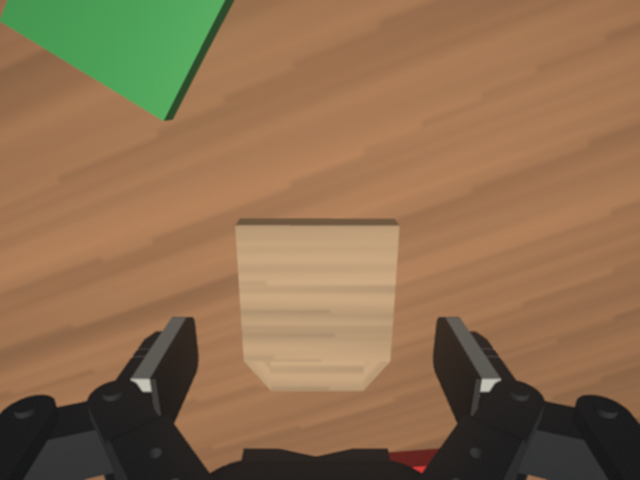

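```bash
python3 - <<'E'
from fitp import *
from cell import calibration,env,kin,camera
p=np.array([.4769,-.1183])
env.movel([*p,.068],velocity=.06)
env.grip(.05,35)
s=env.get_state(); print(s['time'],s['opening'],s['tcp_pos'])
env.movel([*p,.17],velocity=.12)
env.dwell(.1)
s=env.get_state();c=calibration('wrist');im,d=camera('wrist'); cv2.imwrite('pics/s2.png',im);np.save('pics/s2.npy',d); np.savez('pics/s2c.npz',**c,tcp=s['tcp_pos'],q=s['orientation'])
print(s['time'],s['opening'],s['tcp_pos'])
E
```

```text
17.8833 0.06082600264979224 [ 0.4770578  -0.11827815  0.06850106]
18.9833 0.06094821156974285 [ 0.47638782 -0.1182281   0.16918014]
```

View pics/s2.png

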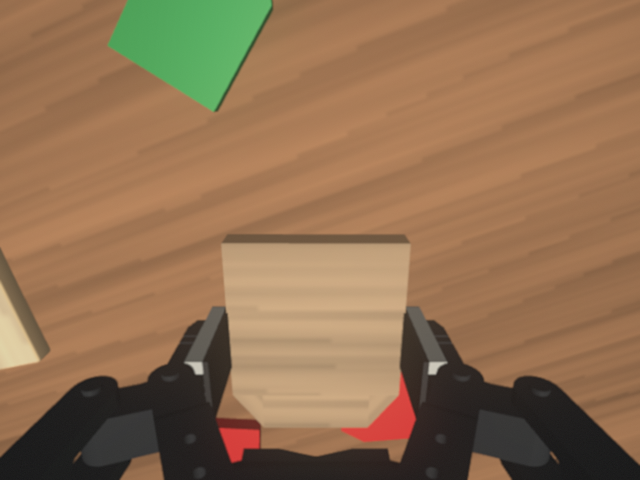

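```bash
python3 - <<'E'
from fitp import *
c=dict(np.load('pics/s2c.npz')); im=cv2.imread('pics/s2.png'); d=np.load('pics/s2.npy')
o,m,n,ex,ey,ab=fit_face(im,d,c,(245,255,390,410),(215,230,415,440),None)
T=R.from_quat(c['q'][[1,2,3,0]]).as_matrix()
def tool(uv):
    oo,r=rays(c,uv); return (oo+r*(((m-oo)@n)/(r@n))[:,None]-c['tcp'])@T
print('n tool',T.T@n); print(tool([[223,242.5],[409,242.5],[265,428],[366,428]]).round(4))
E
```

```text
n [ 7.e-04 -6.e-04  1.e+00] slope 0.05 yaw of normal 139.06 inl 0.999285139844518 std 0.0005465950818945543
rect mm ((3.1431655883789062, 0.2524261474609375), (76.43194580078125, 69.26930236816406), 21.036399841308594) at [ 0.47643564 -0.11735563  0.11146711]
tail/top/side extents [-43.354973 -41.36424 ] [45.80728  37.551716]
n tool [-7.46743190e-04  4.22623151e-04 -9.99999632e-01]
[[ 0.0369 -0.0307  0.0577]
 [ 0.0368  0.0301  0.0577]
 [-0.0388 -0.02    0.0577]
 [-0.0389  0.019   0.0578]]
```

```bash
cat >> place.py <<'E'
L2=L1+M@np.array([.0556,.0004,.0101])
E
python3 - <<'E'
from place import *
from cell import calibration,env,kin,camera
q=toolrot(M); t=tcp_for(L2,-.001,.0685,.0375); n=M[:,2]; print(t)
env.movel([.476,-.118,.28],velocity=.2)
env.reach(t+.09*n+[0,0,.03],q)
env.movel(t+.02*n,velocity=.12)
c=calibration('wrist');im,d=camera('wrist'); cv2.imwrite('pics/q1.png',im)
im,d=camera('side'); cv2.imwrite('pics/q1s.png',cv2.resize(im[160:340,200:440],None,fx=3,fy=3))
s=env.get_state(); print(s['time'],((s['tcp_pos']-t)@M-[0,0,.02]).round(4),s['force'],s['opening'])
E
```

```text
[0.59395951 0.11137585 0.23167859]
21.825 [0.0006 0.0001 0.0007] [-0.73744004  0.16767239 -1.12404267] 0.06068485267351696
```

View pics/q1.png

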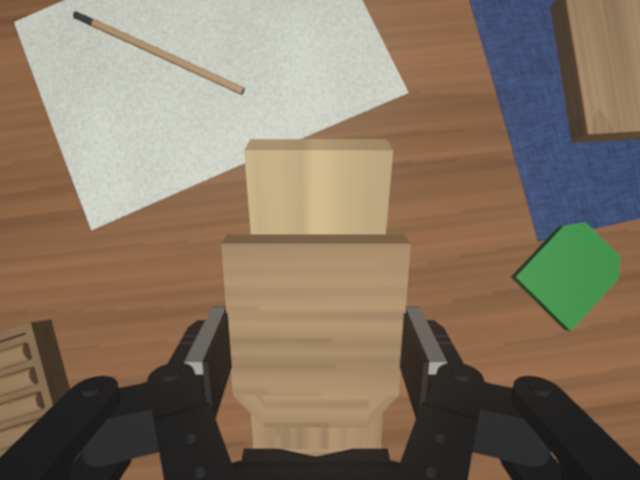

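View pics/q1s.png

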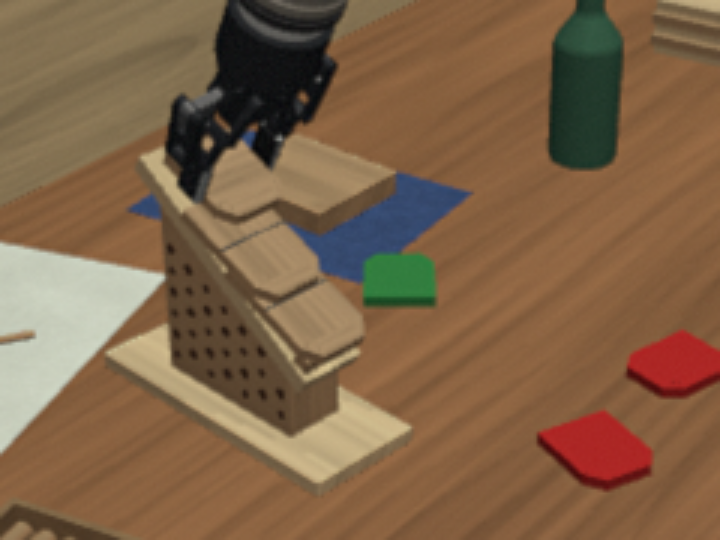

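```bash
python3 - <<'E'
from place import *
from cell import calibration,env,kin,camera
t=tcp_for(L2,-.001,.0685,.0375); n=M[:,2]
env.movel(t+.006*n,velocity=.06)
hit=env.movel(t-.005*n,velocity=.02,stop_force=2.5)
s=env.get_state(); print(hit,s['time'],((s['tcp_pos']-t)@M).round(4),s['force'])
if hit and abs((s['tcp_pos']-t)@n)<.003:
    env.grip(.085); env.dwell(.1)
    env.movel(t+.10*n,velocity=.15)
    env.reach([.46,.11,.42],toolrot(flatM(-.12)))
    env.dwell(.2)
    c=calibration('wrist'); im,d=camera('wrist'); cv2.imwrite('pics/w4.png',im); np.save('pics/w4.npy',d); np.savez('pics/w4c.npz',**c)
im2,_=camera('side'); cv2.imwrite('pics/q3s.png',cv2.resize(im2[160:340,200:440],None,fx=3,fy=3))
print(env.get_state()['time'])
E
```

```text
True 22.6083 [ 0.0003  0.0002 -0.0001] [-2.29654458 -0.26965807  5.50174249]
24.8417
```

View pics/w4.png

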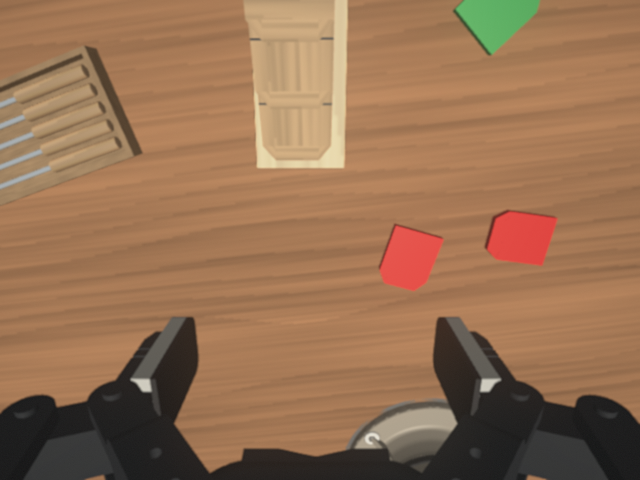

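View pics/q3s.png

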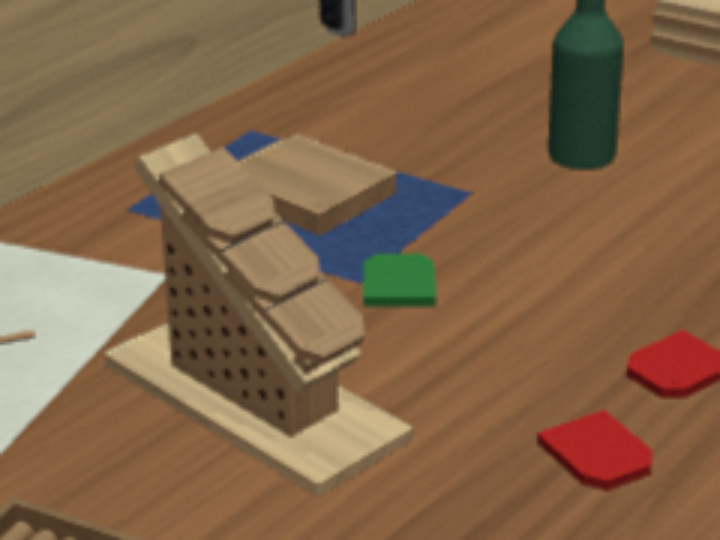

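```bash
python3 - <<'E'
from fitp import *
from cell import calibration,env,kin,camera
env.reach([.54,.11,.44],toolrot(flatM(-.12))); env.dwell(.2)
c=calibration('wrist'); im,d=camera('wrist'); cv2.imwrite('pics/w5.png',im); np.save('pics/w5.npy',d); np.savez('pics/w5c.npz',**c)
print(env.get_state()['time'])
E
```

```text
25.5167
```

View pics/w5.png

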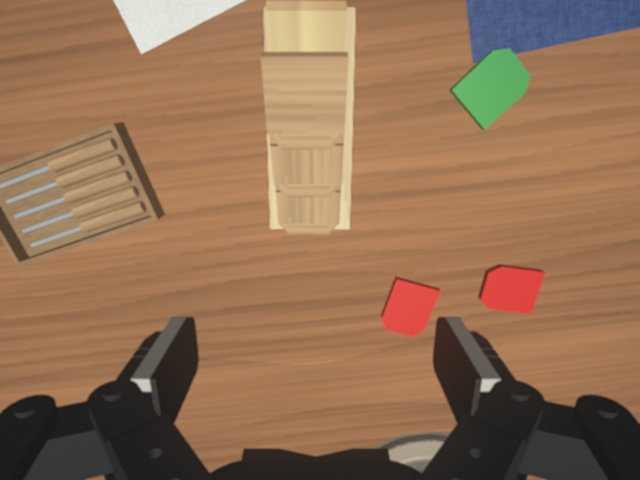

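```bash
python3 - <<'E'
from fitp import *
from place import M,L1
c=dict(np.load('pics/w5c.npz')); im=cv2.imread('pics/w5.png'); d=np.load('pics/w5.npy')
for nm,box,roi in (('short',(275,60,338,122),(255,45,360,150)),('long',(285,150,333,182),(260,140,350,197)),('starter',(285,196,332,222),(265,188,350,238))):
    print(nm); o,m,n,ex,ey,ab=fit_face(im,d,c,box,roi,None)
    t=m+ex*ab[:,0].min()/1000+ey*.001*(ab[:,1].min()+ab[:,1].max())/2
    print(nm,'tail upper edge rel L1',((t-L1)@M*1000).round(1),'tilt',np.degrees(np.arccos(n@M[:,2])).round(2))
    im=o
cv2.imwrite('pics/w5y.png',cv2.resize(im[30:250,240:370],None,fx=2.7,fy=2.7))
E
```

```text
short
n [-0.4006  0.0484  0.915 ] slope 23.8 yaw of normal -6.89 inl 1.0 std 0.0007893125812651106
rect mm ((-11.049297332763672, 0.8259849548339844), (75.67610168457031, 62.346649169921875), 0.07201554626226425) at [0.61799086 0.10896852 0.17910991]
tail/top/side extents [-48.888977 -30.310265] [26.826496 32.03551 ]
short tail upper edge rel L1 [56.9  0.9 20.9] tilt 0.21
long
n [-0.4045  0.0497  0.9132] slope 24.05 yaw of normal -7.01 inl 1.0 std 0.0007166520851242052
rect mm ((-5.0303192138671875, 1.20208740234375), (55.99106979370117, 62.07204818725586), 0.6586092710494995) at [0.5627615  0.11494819 0.14318196]
tail/top/side extents [-32.931335 -29.859901] [23.280586 32.37427 ]
long tail upper edge rel L1 [ 1.5  0.4 10.5] tilt 0.09
starter
n [-0.4095  0.0484  0.911 ] slope 24.36 yaw of normal -6.74 inl 0.9637561779242174 std 0.0006772635831531965
rect mm ((-6.139076232910156, -0.2760334014892578), (61.985679626464844, 53.60023880004883), 89.91500854492188) at [0.5148845  0.12035315 0.11073449]
tail/top/side extents [-32.96737  -31.283604] [20.624498 30.713087]
starter tail upper edge rel L1 [-54.6  -0.1   0.3] tilt 0.36
```

View pics/w5y.png

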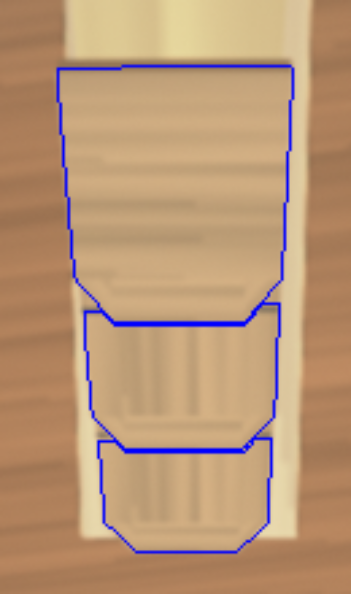

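```bash
python3 - <<'E'
from cell import job
print(job.job_done())
E
```

```text
the job is handed in; nothing more can be done
None
```

Both shingles are on the roof and let go, and I handed the job in at about 25.5 s of the 72 s allowed. No verdict is reported, so the result below rests on my own camera checks.

I found the parts and the eaves line with the wrist camera. Each shingle was gripped across its width, laid down along the roof normal until light contact (about 6–7 N), then released.

| Last check (wrist view, target in brackets) | Long on eaves shingle | Short on long |
|---|---|---|
| Tail position up the slope (55 mm) | about 56 mm | about 55.4 mm |
| Sideways offset (0 mm) | 0.5 mm | 0.5 mm |
| Height step between upper faces (10 mm) | 10.2 mm | 10.4 mm |
| Turn relative to the shingle below | under 1° | under 1° |
| Tilt relative to the shingle below | under 0.5° | under 0.5° |

No check failed. Two views of the long tail's position differed by about 1 mm, well inside the 9 mm tolerance. The robot was clear of everything at hand-in. The bottle, blank and chisel box looked untouched in the pictures; I did not measure them.

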